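# Hook the chip tray out from under the pipe saw box

## Task

The chip tray under the pipe saw box needs emptying: press the black catch on its ledge so that the tray is let go, then reach the hook in under the ledge, catch the tray's loop and draw the tray out to its stop, pulling it with the hook only and never with the gripper. Then unhook it and lay the hook down flat on the bench, clear of the tray, which stays out. Leave the oil bottle and the white elbow where they are.

Things in the scene. Friction and masses are not known exactly. Their poses are not given: they have to be found in the camera images.
- saw_base: Fixed grey steel pipe saw box, 150x150 mm, bed top 95 mm high; on its back half an aluminium mitre channel with a blue pipe, 147 mm high. Origin: centre of its underside, on the bench. Its -x axis points out of the front, where the tray comes out; +y is left for one who faces the front. The bed overhangs the front as a ledge, x -75 to -15 mm, underside z 85 mm (z 73 mm at side flanges, y +-72).
- chip_tray: Steel tray in saw_base, front plate 126 mm wide, z 13 to 75 mm; slides out along saw_base -x by 60 mm to a stop. Axes and, when shut, origin as saw_base. Latched at the start; let go, a kicker moves it out 12 mm, where it stays; then about 2 N friction plus 25 N per m/s. A small strike sticks out 31 mm ahead of the plate at y -44 to -52, z 60 to 74 mm, below the catch.
- eye (a point): Centre of the upright bar of the tray's loop handle, hidden under the ledge: a U of 7 mm round bar in the tray's middle upright plane (y 0), here at z 50 mm; bar centre 32 mm ahead of the front plate and, when shut, 24 mm behind the ledge's edge. Its legs are level, at z 30 and 70 mm, so the loop is open to both sides, 33 mm clear in height. Axes as saw_base.
- catch_top (a point): Centre of the top of the black round catch cap, 25 mm wide, on the ledge near its front right corner (for one who faces the front), 115 mm above the bench. Pressed straight down it moves 10 mm to a stop; it lets the tray go at 7 mm (4 to 5 N) and springs back up. Axes as saw_base.
- hook_grip (a point): Centre of the hook's wooden handle, 80 long x 28 wide x 18 mm high, flat on the bench. Its x axis runs along the tool to the crook, z up; a 6 mm steel rod leaves it at x 40 mm at this height. 0.15 kg, mostly handle. Near it are fixed: a blue pipe 110 mm high (x under 0.435, y over 0.32) and a cream disc 28 mm high, 120 mm wide, at (0.565, 0.415). With the tray out, bench round (0.488, 0.333) is free.
- hook_crook (a point): Centre of the hook's half-round crook, at x 115, y -9, z 0 mm from hook_grip, same axes. 6 mm bar, centre-line radius 9 mm, in the tool's x-y plane (level when it lies flat): the rod comes in at y 0, rounds the far end (outermost 12 mm beyond this point) and ends at y -18 mm, its tip 6 mm short of this point. The crook opens back towards the handle; the loop's bar fits in it with 2 mm to spare.
- oil_bottle: Yellow bottle with black cap, 44 mm wide, 120 mm high, standing on the bench on the robot's side of the saw box; origin at the centre of its underside. To be left alone.
- elbow_white: White plastic pipe elbow, 59x59x42 mm, lying on the bench near the bottle; origin at the centre of its underside. To be left alone.

How it is judged (in metres and radians):
On the way, in this order (a step that is already met when the one before it is completed fails the run):
1. the catch has let the tray go: it stands at least 6 mm out (x of eye in the frame of saw_base below -0.057 m), for 0.2 s.
2. the tray is on its way out, at least 30 mm, with its loop in the crook of the hook (x of eye in the frame of saw_base below -0.081 m and distance between eye and hook_crook below 0.022 m), for 0.1 s.
3. the tray is out to its stop, within 10 mm (x of eye in the frame of saw_base below -0.101 m), for 0.2 s.
At the end, for the whole second after the job is handed in: The tray is out to its stop within 10 mm; the hook lies flat on the bench (handle centre below 14 mm, crook below 18 mm, tilted under 0.12 rad), released, its crook at least 30 mm to the side of the loop's bar (x of eye in the frame of saw_base below -0.101 m and height (world z) of hook_grip below 0.014 m and height (world z) of hook_crook below 0.018 m and angle between hook_grip's own z axis and vertical below 0.12 rad and horizontal distance between hook_crook and eye above 0.03 m); the robot touches nothing.
It fails at once if the fingers touch the tray with more than 2 N, or the rest of the gripper or arm with more than 8 N (contact force between the fingers and chip_tray above 2 N or contact force between the arm and chip_tray above 8 N).
It fails at once if the bottle or the elbow is shifted by more than 30 mm (distance of any of oil_bottle, elbow_white from where it was at the start of the episode above 0.03 m).
It also fails if it takes over 56 s, if anything falls off the work surface, if the arm or the gripper's body presses on something with over 40 N, if the wrist force passes 120 N, or if a joint passes its speed limit or range.

## Robot

A 7-joint arm with a two-finger parallel gripper is mounted at the origin on the work surface; the furniture and walls round the work are solid. World frame = base frame: x ahead of the robot, y to its left, z up, the work surface at z = 0. Lengths are in mm, angles in rad, forces in N, time in s.
With the tool pointing down it reaches from about 350 to 900 mm from the base axis. Payload 7.2 kg.
Tool frame: the origin (TCP) lies at the very end of the fingers, on their centre line; the grasp point (between the pads) lies ctrl.tcp_to_grasp behind it (ctrl.tcp_to_grasp is the distance from the TCP to the grasp point, in mm); z points along the fingers, y is the line along which they close (so a half turn about z gives the same grasp; the last joint's range is limited). The gripper opens to 85 mm and grips with 20 to 120 N. Pads are 22 mm wide; open, the fingers measure 114 mm over their backs; the gripper's body (76 mm by 85 mm) begins 54 mm behind the grasp point. The pads swing forward as they close: fully open they stand 13 mm farther back than shut.
Start: joints at [-1.277, 0.411, -0.013, 1.596, 0.006, 1.134, -0.082], TCP at [221.233, 584.538, 231.297] pointing down, gripper open.
Joint ranges: [-2.95, 2.95], [-0.29, 1.99], [-1.47, 1.44], [0.14, 2.54], [-1.03, 4.17], [0.13, 1.85], [-2.86, 2.86]. Speed limits (rad/s): [2.39, 2.39, 3.01, 3.01, 3.14, 3.14, 3.14].

## Interface

Orientations are given as a unit quaternion [x, y, z, w].
In Python, from station import ctrl, eyes, find_in, tip_of gives the robot as it stands.
- The arm moves only by the tool apply_moves, never from a script. Its argument "plan" is a list of rows, each a list of 7 numbers: the turn, a rotation vector about the world's x, y, z in rad, then the shift along the world's x, y, z in mm, then the opening, from -1 (shut) to 1 (fully open). A call has exactly 8 rows; each row is the pose to reach, as a shift and turn from the pose commanded when the call began; what a row does not reach only later rows make up. A row lasts 1/10 s, in which the tool goes at most 50 mm and 8.59 degrees, less where a joint would pass 70% of its speed; a pose out of reach is approached as far as the arm can. A call with a gripper value outside its range is refused whole. The fingers move at their own pace and stop on an object; the grip force is fixed at half the most. Time passes only in rows, so rows that repeat a pose let the fingers close, or fill a call up. It gives the time, the measured TCP pose, the force, the opening and the grip force at its end, in the units of the state.
- ctrl.sense(): the state, without advancing time (a new reading comes with each control period).
- eyes.camera(name): name is "side" or "top"; returns a dict with "frame" (384x512x3 uint8, red, green, blue), "fx", "fy", "cx", "cy" (pixels), "eye" and "orientation" of the camera in the world. Camera axes: x right, y down, z forward; pixel columns grow to the right and rows downward; lengths in mm; the calibration is good to about 2 mm. A picture is of the moment at which its call begins. There is no depth.
- ctrl.close_job(): hands the job in; it is judged then, once.
Trained networks look in the newest picture that a camera, given by its name, has taken for a name from the list of things; names that differ only in an ending like _2 or _b are one class to them, and where a whole thing is asked for, a point or a joint stands for the part that bears it (a point fixed in the world has none). Each returns a list of dicts, best first, with "p" (0 to 1); they miss things now and then, are a little off and sometimes report something else, mostly with a low value. They report only what shows in the picture. A call takes as long as a camera call.
- find_in(query, camera): "xy" ([column, row] in pixels, amid what is visible of it).
- tip_of(query, camera): "xy" ([column, row] in pixels: a listed point, or the origin of a listed thing).
The state is a dict: "time": time; "q": joint angles; "qd": joint speeds; "effort": joint torques, N m; "position": TCP position; "ee_rot": TCP orientation; "wrist_force": force on the tool from outside, world axes, zero at the start; "wrist_torque": the same for the moment, N m; "gripper_width": finger opening in mm; "gripper_force": force on a finger pad.
Only numpy, scipy, OpenCV 4.12 (cv2) and the standard library are available. Lean on these libraries where they do the work, as an engineer would, in place of code of your own. Each camera call takes 0.05 s, during which the arm holds its last target. There are 200 camera calls.

## Working session

There is one attempt and no reset: what is moved stays moved. The work goes in short steps, Python scripts to look and compute and a tool call to move; the robot and the scene stay as the last step left them, time stands still between calls to the robot, and variables do not carry over. Pictures are saved under pics/ and viewed, at most 10 in all, crops included, and the job is handed in when it is done.

Besides the shell and the picture viewer there is one more tool, called after "Call:" in YAML: its name, and indented under it one key for each argument. apply_moves: Moves the arm, as the interface text tells. Its arguments: {"type":"object","properties":{"plan":{"type":"array","items":{"type":"array","items":{"type":"number"}}}},"required":["plan"]}

```bash
mkdir -p pics; ls; cat > h.py <<'E'
import numpy as np,cv2
from scipy.spatial.transform import Rotation as R
from station import ctrl,eyes,find_in,tip_of
def ray(c,xy):
    d=R.from_quat(c["orientation"]).apply([(xy[0]-c["cx"])/c["fx"],(xy[1]-c["cy"])/c["fy"],1]);return np.array(c["eye"],float),d/np.linalg.norm(d)
def atz(c,xy,z):
    e,d=ray(c,xy);return e+d*(z-e[2])/d[2]
def tri(r):
    A=sum(np.eye(3)-np.outer(d,d) for e,d in r);b=sum((np.eye(3)-np.outer(d,d))@e for e,d in r);p=np.linalg.solve(A,b)
    return p,[round(float(np.linalg.norm(np.cross(p-e,d))),1) for e,d in r]
def proj(c,p):
    v=R.from_quat(c["orientation"]).inv().apply(np.array(p,float)-c["eye"]);return [c["cx"]+c["fx"]*v[0]/v[2],c["cy"]+c["fy"]*v[1]/v[2]]
def save(c,n):cv2.imwrite(n,c["frame"][:,:,::-1])
E
python3 - <<'E'
from h import *
C={n:eyes.camera(n) for n in("side","top")}
for n in C: save(C[n],f"pics/{n}0.png");print(n,C[n]["eye"],C[n]["fx"],R.from_quat(C[n]["orientation"]).as_matrix()[:,2].round(2))
Z=dict(saw_base=0,chip_tray=0,eye=50,catch_top=115,hook_grip=9,hook_crook=9,oil_bottle=0,elbow_white=0)
for q,z in Z.items():
    r=[]
    for n in C:
        t=tip_of(q,n)[:2]
        for k in t: print(q,n,np.round(k["xy"],1),round(k["p"],2),atz(C[n],k["xy"],z).round(1))
        if t:r.append(ray(C[n],t[0]["xy"]))
    if len(r)==2:print("   tri",[np.round(x,1) for x in tri(r)])
s=ctrl.sense();print(s["time"],s["ee_rot"],s["position"],ctrl.tcp_to_grasp,s["gripper_width"],R.from_quat(s["ee_rot"]).as_matrix().round(3))
E
```

```text
pics
side [869.75476849 117.81866993 833.20420215] 349.26102305527377 [-0.49  0.13 -0.86]
top [353.41289377 210.23679148 959.60550783] 420.52889756848015 [ 0.1  -0.01 -1.  ]
saw_base side [229.2 251.9] 0.89 [530.3 127.8   0. ]
saw_base side [263.9 201.2] 0.66 [408.5 250.8   0. ]
saw_base top [294.2 161.6] 0.89 [533.1 129.4   0. ]
   tri [array([532.2, 128.8,   4.2]), array([1., 1.])]
catch_top side [249.  216.9] 0.56 [504.2 188.4 115. ]
catch_top top [269.9 165.6] 0.46 [502.6 188.5 115. ]
   tri [array([503. , 188.6, 112.8]), array([0.1, 0.1])]
hook_grip side [290.5 230.4] 0.87 [515.1 294.    9. ]
hook_grip top [224.1 166.1] 0.98 [518.7 290.5   9. ]
   tri [array([517.9, 291.2,  15.9]), array([1.3, 1.3])]
hook_crook side [265.6 199.2] 0.79 [408.5 255.4   9. ]
hook_crook side [244.2 198.6] 0.72 [392.3 199.2   9. ]
hook_crook top [235.3 211.9] 0.97 [414.2 263.    9. ]
   tri [array([413. , 258.5,  15.9]), array([4.2, 4.2])]
oil_bottle side [223.  204.4] 0.47 [390.7 139.7   0. ]
oil_bottle top [292.2 219.3] 0.76 [399.5 133.4   0. ]
   tri [array([399.2, 137. ,  15.5]), array([2.4, 2.4])]
elbow_white side [241.7 197.2] 0.55 [381.  194.4   0. ]
elbow_white top [260.6 223.9] 0.69 [388.1 205.4   0. ]
   tri [array([386.9, 199.5,   8.5]), array([6., 6.])]
0.9 [1.79908691e-01 9.83683314e-01 3.10208546e-05 1.29406351e-05] [221.24067675 584.53149257 231.32947466] 18.700000000000003 85.53766682731856 [[-0.935  0.354  0.   ]
 [ 0.354  0.935  0.   ]
 [-0.     0.    -1.   ]]
```

```bash
python3 - <<'E'
import cv2
a=cv2.imread("pics/side0.png")[120:320,150:410];b=cv2.imread("pics/top0.png")[100:270,140:380]
cv2.imwrite("pics/s1.png",cv2.resize(a,None,fx=3,fy=3,interpolation=3));cv2.imwrite("pics/t1.png",cv2.resize(b,None,fx=3.3,fy=3.3,interpolation=3))
E
```

```text
(no output)
```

View pics/s1.png

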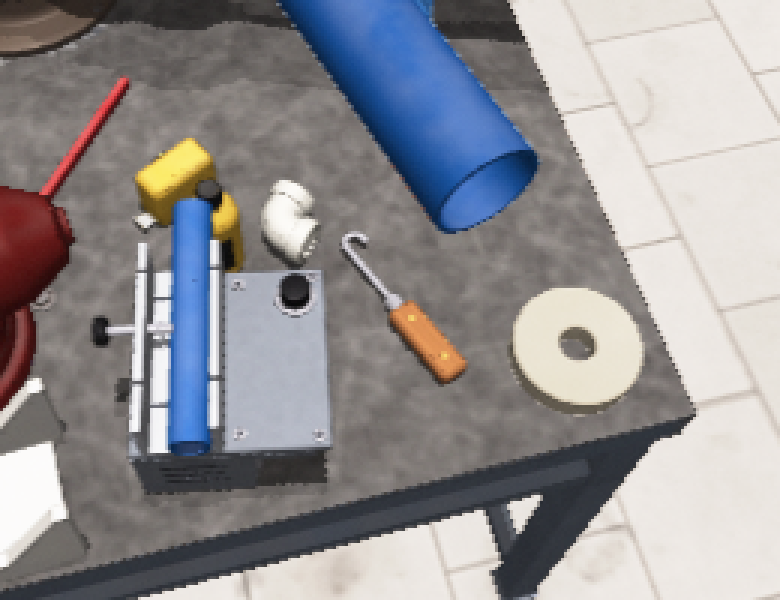

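View pics/t1.png

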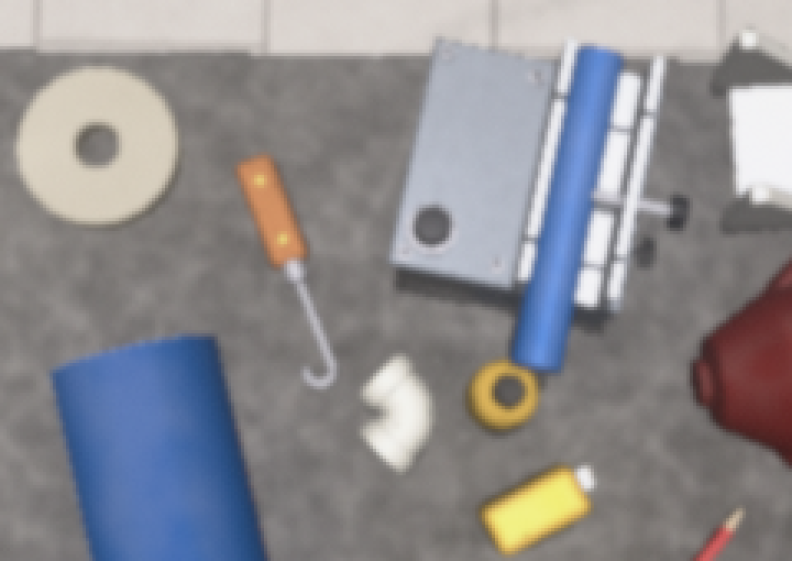

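The side view shows the saw box with the black catch at about (248,217) px, and the hook lying with its handle at about (291,233) px. The elbow and bottle stand on the robot's side. In the top view the ledge's front edge faces +y, from (272,111) to (259,180) px. The hook's rod points towards the robot, with the crook curling to +y. Next I'll refine the saw and hook poses.

```bash
python3 - <<'E'
from h import *
C={n:eyes.camera(n) for n in("side","top")}
for n,c in C.items():
    hsv=cv2.cvtColor(c["frame"],cv2.COLOR_RGB2HSV)
    m=cv2.inRange(hsv,(5,120,110),(17,255,255))
    k,l,st,ce=cv2.connectedComponentsWithStats(m)
    g=proj(C[n],[518,291,12]);i=min((i for i in range(1,k) if st[i,4]>60),key=lambda i:np.hypot(*(ce[i]-g)))
    ys,xs=np.where(l==i);P=np.array([atz(c,(x,y),15)[:2] for x,y in zip(xs,ys)])
    (cx,cy),sz,an=cv2.minAreaRect(P.astype(np.float32));b=P-P.mean(0);w,v=np.linalg.eigh(b.T@b);d=v[:,1]*-np.sign(v[0,1])
    print(n,"handle",len(P),np.round([cx,cy,*sz],1),P.mean(0).round(1),"axis deg",np.degrees(np.arctan2(d[1],d[0]))%360)
    # ledge: light grey-blue plate
    q=proj(c,[525,165,95]);col=hsv[int(q[1]),int(q[0])].astype(int);print(col)
    m=cv2.inRange(hsv,np.clip(col-[12,35,35],0,255).astype(np.uint8),np.clip(col+[12,35,35],0,255).astype(np.uint8))
    k,l,st,ce=cv2.connectedComponentsWithStats(m,connectivity=4);i=l[int(q[1]),int(q[0])];print(st[i])
    ys,xs=np.where(l==i);P=np.array([atz(c,(x,y),95)[:2] for x,y in zip(xs,ys)],np.float32)
    r=cv2.minAreaRect(P);print(n,"ledge",np.round(cv2.boxPoints(r),1).tolist(),np.round(r[1],1),r[2])
    # catch dark blob at z115
    q=proj(c,[503,188.5,115]);m=cv2.inRange(hsv,(0,0,0),(180,255,70));k,l,st,ce=cv2.connectedComponentsWithStats(m,connectivity=4);i=l[int(round(q[1])),int(round(q[0]))];print("catch",st[i],atz(c,ce[i],112).round(1))
# crop corners
a=lambda x,y:(140+(x+.5)/3.3-.5,100+(y+.5)/3.3-.5)
s=lambda x,y:(150+(x+.5)/3-.5,120+(y+.5)/3-.5)
for nm,t,u in(("FL",(436,37),(330,445)),("FR",(393,264),(322,270))):
    print(nm,[np.round(x,1) for x in tri([ray(C["top"],a(*t)),ray(C["side"],s(*u))])],atz(C["top"],a(*t),95).round(1),atz(C["side"],s(*u),95).round(1))
print("crook", atz(C["top"],a(323,374),9).round(1))
E
```

```text
side handle 282 [525.1 294.9  77.7  26.8] [525.6 294.9] axis deg 201.87273527748016
[113  21 193]
[ 225  210   35   60 1779]
side ledge [[463.79998779296875, 138.39999389648438], [607.5999755859375, 109.30000305175781], [622.7000122070312, 183.8000030517578], [478.8999938964844, 212.89999389648438]] [ 76.  146.8] 78.53474426269531
catch [244 211   9  12  90] [501.6 186.4 112. ]
top handle 295 [524.4 295.7  72.   22.8] [524.3 295.7] axis deg 201.4778219668924
[111  21 199]
[ 259  112   58   74 2608]
top ledge [[460.1000061035156, 124.4000015258789], [618.9000244140625, 91.5999984741211], [637.2999877929688, 180.89999389648438], [478.6000061035156, 213.60000610351562]] [ 91.1 162.1] 78.33912658691406
catch [     0      0    512    384 189652] [458.9 219.1 112. ]
FL [array([622.7, 184.5,  95.9]), array([0.9, 0.9])] [623.1 185.3  95. ] [622.2 183.7  95. ]
FR [array([477.2, 212.5,  90.8]), array([1.6, 1.6])] [476.3 210.9  95. ] [479.7 213.6  95. ]
crook [411.8 257.9   9. ]
```

Call:
apply_moves:
  plan:
    - [0,0,0.12,20,-30,0,-1]
    - [0,0,0.24,48,-68,0,-1]
    - [0,0,0.36,76,-107,0,-1]
    - [0,0,0.48,104,-147,0,-1]
    - [0,0,0.6,132,-186,0,-1]
    - [0,0,0.74,160,-226,0,-1]
    - [0,0,0.74,188,-265,0,-1]
    - [0,0,0.74,216,-305,0,-1]

```text
time: 1.8
position: [438.3, 277.7, 231.7]
ee_rot: [-0.188, 0.982, 0.0, 0.0]
wrist_force: [1.2, 0.3, 0.5]
gripper_width: -0.1
gripper_force: 0.0
```

Call:
apply_moves:
  plan:
    - [0,0,0,25,-35,-10,-1]
    - [0,0,0,50,-70,-35,-1]
    - [0,0,0,65,-91,-65,-1]
    - [0,0,0,65,-91,-95,-1]
    - [0,0,0,65,-91,-108,-1]
    - [0,0,0,65,-91,-111,-1]
    - [0,0,0,65,-91,-111,-1]
    - [0,0,0,65,-91,-111,-1]

```text
time: 2.6
position: [502.8, 189.7, 121.6]
ee_rot: [-0.189, 0.982, 0.0, 0.001]
wrist_force: [-0.4, -0.9, 0.1]
gripper_width: -0.2
gripper_force: 0.0
```

```bash
python3 - <<'E'
from h import *
c=eyes.camera("side");cv2.imwrite("pics/p2.png",cv2.resize(c["frame"][150:300,170:370],None,fx=4,fy=4,interpolation=3)[:,:,::-1])
s=ctrl.sense();print(s["position"],s["wrist_force"])
E
```

```text
[502.80016482 189.52615105 121.68760994] [-1.02213826  0.79070876  0.37962249]
```

View pics/p2.png

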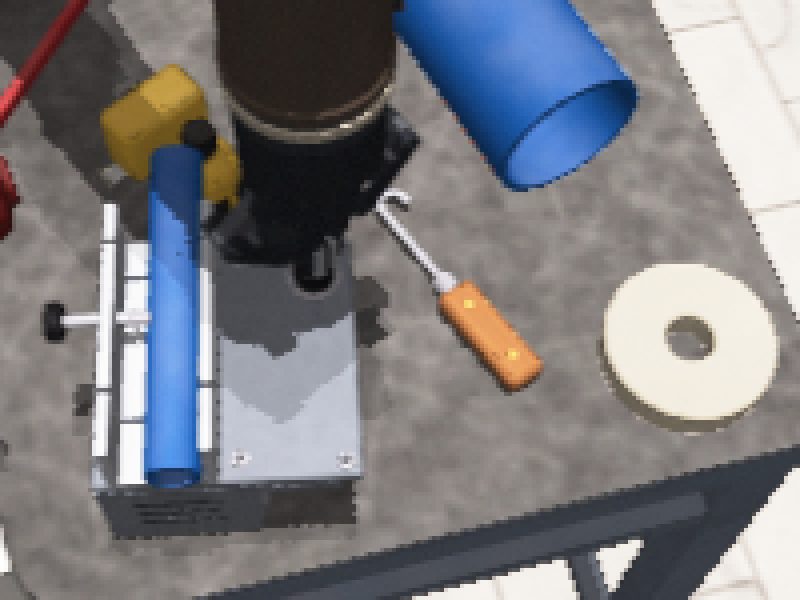

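The fingers stand right over the catch, at about (312,268) in the crop, so I'll press it.

Call:
apply_moves:
  plan:
    - [0,0,0,0,-1,-5,-1]
    - [0,0,0,0,-1,-10,-1]
    - [0,0,0,0,-1,-13,-1]
    - [0,0,0,0,-1,-15,-1]
    - [0,0,0,0,-1,-16,-1]
    - [0,0,0,0,-1,-16,-1]
    - [0,0,0,0,-1,-16,-1]
    - [0,0,0,0,-1,-16,-1]

```text
time: 3.45
position: [502.9, 188.1, 105.2]
ee_rot: [-0.188, 0.982, 0.0, 0.001]
wrist_force: [-0.4, 0.3, 8.7]
gripper_width: 0.2
gripper_force: 4.6
```

Call:
apply_moves:
  plan:
    - [0,0,0,0,0,20,-1]
    - [0,0,0,2,10,50,-1]
    - [0,0,0,8,40,50,0]
    - [0,0,0,14,75,40,1]
    - [0,0,0,21,107,20,1]
    - [0,0,0,21,107,-10,1]
    - [0,0,0,21,107,-45,1]
    - [0,0,0,21,107,-45,1]

```text
time: 4.25
position: [519.8, 292.7, 54.5]
ee_rot: [-0.188, 0.982, -0.002, -0.004]
wrist_force: [-0.6, -0.5, -0.4]
gripper_width: 84.9
gripper_force: 0.0
```

```bash
python3 - <<'E'
from h import *
c=eyes.camera("side");cv2.imwrite("pics/p3.png",cv2.resize(c["frame"][150:300,170:370],None,fx=4,fy=4,interpolation=3)[:,:,::-1])
s=ctrl.sense();print(s["position"],s["wrist_force"],s["gripper_width"])
for q in("chip_tray","eye","hook_crook"):print(q,[(np.round(k["xy"],1),round(k["p"],2)) for k in tip_of(q,"side")[:2]])
E
```

```text
[521.38751069 293.29411396  57.12010835] [ 0.43179505 -0.1910996   0.56042083] 85.28143972060145
chip_tray []
eye []
hook_crook [(array([267. , 198.5]), 0.67)]
```

View pics/p3.png

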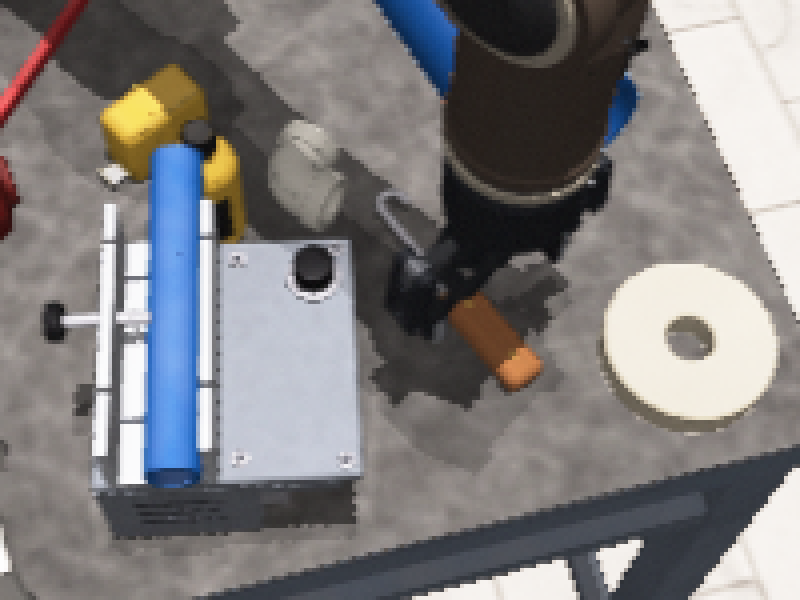

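Call:
apply_moves:
  plan:
    - [0,0,0,2,1,-20,1]
    - [0,0,0,2,1,-40,1]
    - [0,0,0,2,1,-52,1]
    - [0,0,0,2,1,-56,1]
    - [0,0,0,2,1,-56,1]
    - [0,0,0,2,1,-56,-1]
    - [0,0,0,2,1,-56,-1]
    - [0,0,0,2,1,-56,-1]

```text
time: 5.25
position: [525.6, 295.8, 4.0]
ee_rot: [-0.188, 0.982, 0.0, 0.001]
wrist_force: [-0.2, 0.2, -0.3]
gripper_width: 44.1
gripper_force: 0.0
```

Call:
apply_moves:
  plan:
    - [0,0,0,0,0,0,-1]
    - [0,0,0,0,0,0,-1]
    - [0,0,0,0,0,5,-1]
    - [0,0,0,0,0,15,-1]
    - [0,0,0,0,0,25,-1]
    - [0,0,0,0,10,30,-1]
    - [0,0,0,0,20,30,-1]
    - [0,0,0,0,30,30,-1]

```text
time: 6.05
position: [525.1, 327.2, 33.5]
ee_rot: [-0.188, 0.982, 0.0, 0.0]
wrist_force: [-1.6, -0.1, -2.2]
gripper_width: 26.6
gripper_force: 59.6
```

```bash
python3 - <<'E'
from h import *
s=ctrl.sense();print(s["position"],s["wrist_force"],s["gripper_width"],s["gripper_force"],s["ee_rot"])
C={n:eyes.camera(n) for n in("side","top")}
for q in("hook_crook","hook_grip","eye","chip_tray"):
    r=[]
    for n in C:
        for k in tip_of(q,n)[:2]: print(q,n,np.round(k["xy"],1),round(k["p"],2),atz(C[n],k["xy"],39).round(1))
    
E
```

```text
[525.07658857 327.18834415  33.53387941] [-1.60186111 -0.09698504 -2.18056934] 26.649862403853287 59.63908553123474 [-1.88351171e-01  9.82101640e-01  3.95478375e-04  2.19537655e-04]
hook_crook side [278.6 191.2] 0.68 [410.  290.4  39. ]
hook_grip side [300.8 224.7] 0.8 [519.3 317.5  39. ]
eye side [249.7 217.7] 0.38 [468.2 197.1  39. ]
chip_tray side [240.1 197.4] 0.65 [403.4 186.6  39. ]
```

Call:
apply_moves:
  plan:
    - [0,0,0.14,12,5,6,-1]
    - [0,0,0.28,26,10,11,-1]
    - [0,0,0.42,40,15,11,-1]
    - [0,0,0.56,55,15,11,-1]
    - [0,0,0.7,70,12,11,-1]
    - [0,0,0.84,80,10,11,-1]
    - [0,0,0.993,88,8,11,-1]
    - [0,0,0.993,88,8,11,-1]

```text
time: 7.35
position: [614.7, 331.9, 44.0]
ee_rot: [-0.633, 0.774, -0.0, 0.0]
wrist_force: [-0.0, -0.4, 0.2]
gripper_width: 26.2
gripper_force: 59.6
```

```bash
python3 - <<'E'
from h import *
s=ctrl.sense();p=s["position"];Rt=R.from_quat(s["ee_rot"]).as_matrix();a=np.degrees(np.arctan2(Rt[1,0],Rt[0,0]))%360
print(p,s["wrist_force"],s["gripper_width"],"tool x",a, s["q"])
th=np.radians(a if a>180 else a+180);cr=np.array([p[0],p[1],0])[:2]+115*np.array([np.cos(th),np.sin(th)])-9*np.array([-np.sin(th),np.cos(th)]);print("pred crook",cr)
C={n:eyes.camera(n) for n in("side","top")}
for n in C: print(n,proj(C[n],[*cr,50]))
for q in("hook_crook","hook_grip","eye","chip_tray"):
    for n in C:
        for k in tip_of(q,n)[:2]: print(q,n,np.round(k["xy"],1),round(k["p"],2),atz(C[n],k["xy"],50).round(1))
c=C["side"]["frame"][180:280,200:330];d=C["top"]["frame"][90:200,170:300]
f=lambda i:cv2.resize(i,(400,400*i.shape[0]//i.shape[1]),interpolation=2)[:300]
cv2.imwrite("pics/p4.png",np.hstack([f(c),f(d)])[:,:,::-1]) 
E
```

```text
[614.68724732 331.86823481  44.0107922 ] [-0.02952339 -0.39825506  0.18744537] 26.230979014996137 tool x 258.55294671113546 [-0.43149782  0.72827369 -0.20593939  1.54267087  0.17695304  0.88886408
  2.24341829]
pred crook [583.04310539 220.94191565]
side [np.float64(270.72206413988886), np.float64(255.17334649988845)]
top [np.float64(254.78082232923242), np.float64(134.51908928934142)]
hook_crook side [268.1 254.7] 0.76 [580.4 215.2  50. ]
hook_grip side [318.9 255.8] 0.55 [612.8 331.2  50. ]
```

View pics/p4.png

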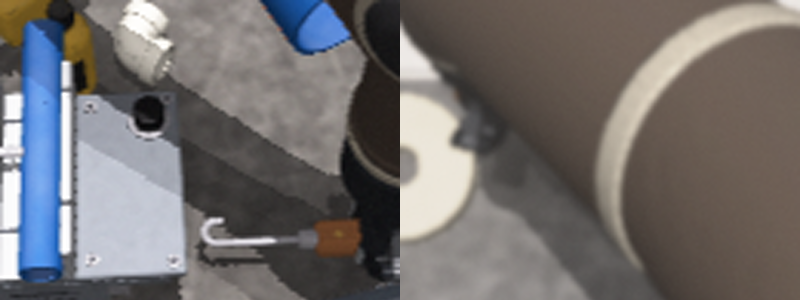

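Call:
apply_moves:
  plan:
    - [0,0,0,-2,-9,1,-1]
    - [0,0,0,-4,-19,1,-1]
    - [0,0,0,-6,-29,1,-1]
    - [0,0,0,-8,-39,1,-1]
    - [0,0,0,-9,-45,1,-1]
    - [0,0,0,-10,-50,1,-1]
    - [0,0,0,-10,-50,1,-1]
    - [0,0,0,-10,-50,1,-1]

```text
time: 8.65
position: [603.3, 283.8, 45.4]
ee_rot: [-0.633, 0.774, 0.0, 0.0]
wrist_force: [-1.0, 0.1, -2.0]
gripper_width: 26.6
gripper_force: 59.6
```

Call:
apply_moves:
  plan:
    - [0,0,0,0,-4,0,-1]
    - [0,0,0,0,-4,0,-1]
    - [0,0,0,-4,-3,0,-1]
    - [0,0,0,-8,-2,0,-1]
    - [0,0,0,-12,-1,0,-1]
    - [0,0,0,-16,0,0,-1]
    - [0,0,0,-16,0,0,-1]
    - [0,0,0,-16,0,0,-1]

```text
time: 9.45
position: [587.2, 283.6, 45.4]
ee_rot: [-0.633, 0.774, -0.0, 0.0]
wrist_force: [0.4, -0.8, -1.5]
gripper_width: 26.5
gripper_force: 59.6
```

Call:
apply_moves:
  plan:
    - [0,0,0,-2,0,0,-1]
    - [0,0,0,-4,1,0,-1]
    - [0,0,0,-6,1,0,-1]
    - [0,0,0,-8,2,0,-1]
    - [0,0,0,-10,2,0,-1]
    - [0,0,0,-10,2,0,-1]
    - [0,0,0,-10,2,0,-1]
    - [0,0,0,-10,2,0,-1]

```text
time: 10.25
position: [577.4, 285.5, 45.3]
ee_rot: [-0.633, 0.774, -0.0, 0.0]
wrist_force: [1.0, 0.4, -2.6]
gripper_width: 26.4
gripper_force: 59.6
```

Call:
apply_moves:
  plan:
    - [0,0,0,-1,0,0,-1]
    - [0,0,0,-2,0,0,-1]
    - [0,0,0,-3,1,0,-1]
    - [0,0,0,-4,1,0,-1]
    - [0,0,0,-4,1,0,-1]
    - [0,0,0,-4,1,0,-1]
    - [0,0,0,-4,1,0,-1]
    - [0,0,0,-4,1,0,-1]

```text
time: 11.05
position: [573.8, 286.5, 45.5]
ee_rot: [-0.633, 0.774, -0.0, 0.0]
wrist_force: [3.2, -0.9, -2.2]
gripper_width: 26.5
gripper_force: 59.6
```

Call:
apply_moves:
  plan:
    - [0,0,0,-1,0,0,-1]
    - [0,0,0,-2,0,0,-1]
    - [0,0,0,-2,0,0,-1]
    - [0,0,0,-2,0,0,-1]
    - [0,0,0,-2,0,0,-1]
    - [0,0,0,-2,0,0,-1]
    - [0,0,0,-2,0,0,-1]
    - [0,0,0,-2,0,0,-1]

```text
time: 11.85
position: [573.0, 286.6, 45.9]
ee_rot: [-0.633, 0.774, -0.001, 0.002]
wrist_force: [7.2, -0.1, -2.2]
gripper_width: 26.7
gripper_force: 59.7
```

Call:
apply_moves:
  plan:
    - [0,0,0,4,-1,0,-1]
    - [0,0,0,4,-1,0,-1]
    - [0,0,0,5,3,0,-1]
    - [0,0,0,6,8,0,-1]
    - [0,0,0,7,13,0,-1]
    - [0,0,0,8,18,0,-1]
    - [0,0,0,9,23,0,-1]
    - [0,0,0,10,28,0,-1]

```text
time: 12.65
position: [581.2, 314.1, 45.0]
ee_rot: [-0.633, 0.774, -0.0, -0.001]
wrist_force: [0.3, -4.6, -2.1]
gripper_width: 26.8
gripper_force: 59.7
```

```bash
python3 - <<'E'
from h import *
s=ctrl.sense();print(s["position"],s["wrist_force"])
c=eyes.camera("side")
for q in("hook_crook","eye","chip_tray"):
        for k in tip_of(q,"side")[:2]: print(q,np.round(k["xy"],1),round(k["p"],2),atz(c,k["xy"],50).round(1))
cv2.imwrite("pics/p5.png",cv2.resize(c["frame"][180:280,200:330],(780,600),interpolation=2)[:,:,::-1])
E
```

```text
[581.21824806 314.06017989  45.01109693] [ 0.29178659 -4.60621546 -2.11516894]
hook_crook [255.6 243.1] 0.85 [544.3 193.7  50. ]
hook_crook [224.2 205.4] 0.24 [423.1 140.8  50. ]
```

View pics/p5.png

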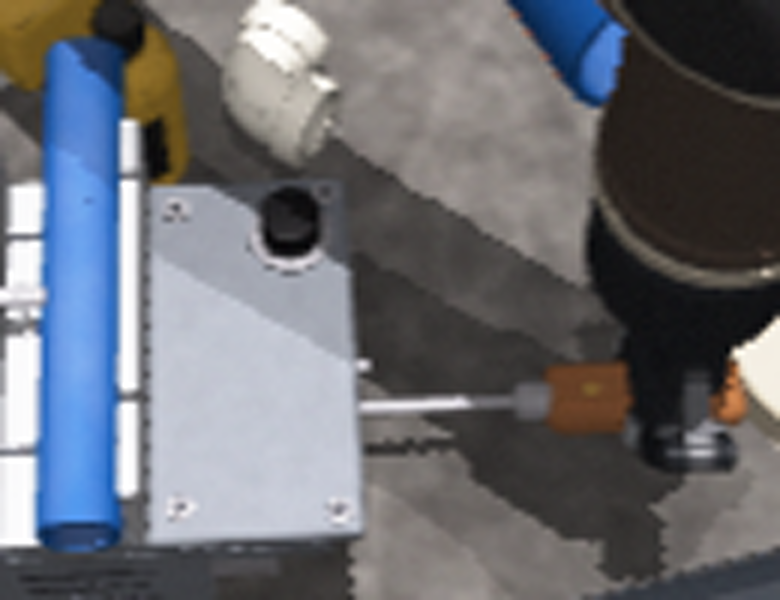

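The tip and rod show at the ledge's edge and the wrist reads about -4.6 N in y, so the loop is caught. I'll keep drawing it out.

Call:
apply_moves:
  plan:
    - [0,0,0,1,5,0,-1]
    - [0,0,0,2,10,0,-1]
    - [0,0,0,3,15,0,-1]
    - [0,0,0,4,20,0,-1]
    - [0,0,0,5,25,0,-1]
    - [0,0,0,6,30,0,-1]
    - [0,0,0,7,34,0,-1]
    - [0,0,0,7,36,0,-1]

```text
time: 13.65
position: [588.3, 351.1, 45.3]
ee_rot: [-0.633, 0.774, -0.0, 0.0]
wrist_force: [1.9, -6.0, -2.1]
gripper_width: 26.4
gripper_force: 59.7
```

```bash
python3 - <<'E'
from h import *
s=ctrl.sense();print(s["position"],s["wrist_force"])
c=eyes.camera("side");t=eyes.camera("top")
for n,cc in(("side",c),("top",t)):
  for q in("hook_crook","eye","chip_tray"):
        for k in tip_of(q,n)[:2]: print(n,q,np.round(k["xy"],1),round(k["p"],2),atz(cc,k["xy"],50).round(1))
cv2.imwrite("pics/p6.png",cv2.resize(c["frame"][180:280,200:330],(780,600),interpolation=2)[:,:,::-1])
E
```

```text
[588.32472175 351.07091601  45.30720667] [ 1.85046119 -6.0464204  -2.08705357]
side hook_crook [275.9 242.2] 0.61 [554.1 241.8  50. ]
side eye [274.9 241.6] 0.63 [552.  239.9  50. ]
side eye [318.9 244.5] 0.17 [585.5 340.8  50. ]
side chip_tray [254.8 252.3] 0.61 [566.7 186.1  50. ]
```

View pics/p6.png

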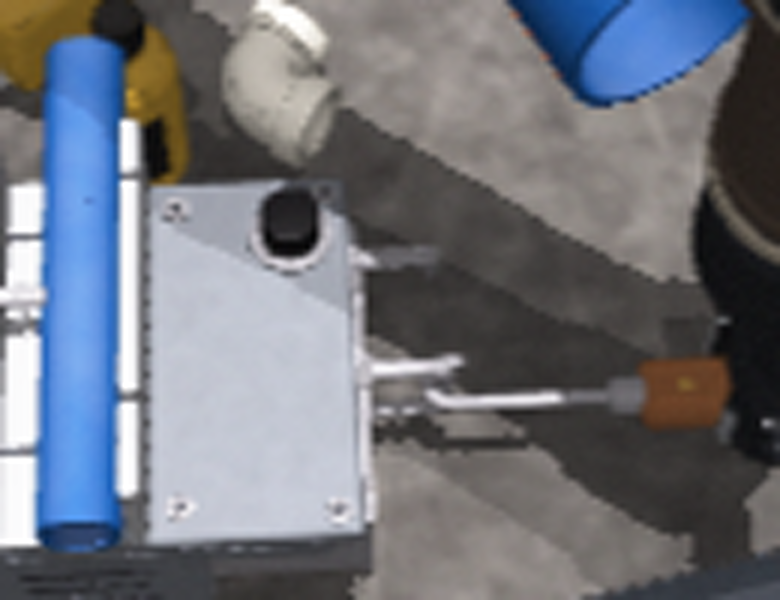

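The tray is out: its plate stands proud of the ledge and the loop is in the crook at about (275,242) px. Now I'll unhook by moving in 16 mm and then sideways.

Call:
apply_moves:
  plan:
    - [0,0,0,1,-4,0,-1]
    - [0,0,0,0,-8,0,-1]
    - [0,0,0,-1,-12,0,-1]
    - [0,0,0,-2,-17,0,-1]
    - [0,0,0,-2,-17,0,-1]
    - [0,0,0,-2,-17,0,-1]
    - [0,0,0,2,-18,0,-1]
    - [0,0,0,6,-19,0,-1]

```text
time: 14.85
position: [594.5, 331.8, 45.4]
ee_rot: [-0.633, 0.774, 0.0, 0.0]
wrist_force: [0.5, -0.8, -2.0]
gripper_width: 26.0
gripper_force: 59.7
```

Call:
apply_moves:
  plan:
    - [0,0,0,5,-1,0,-1]
    - [0,0,0,10,-2,0,-1]
    - [0,0,0,15,-3,0,-1]
    - [0,0,0,20,-4,0,-1]
    - [0,0,0,27,-5,0,-1]
    - [0,0,0,27,-5,0,-1]
    - [0,0,0,30,10,0,-1]
    - [0,0,0,34,30,0,-1]

```text
time: 15.65
position: [628.6, 361.6, 45.4]
ee_rot: [-0.633, 0.775, -0.0, -0.0]
wrist_force: [-0.2, 0.6, -1.9]
gripper_width: 26.5
gripper_force: 59.8
```

Call:
apply_moves:
  plan:
    - [0,0,0,2,10,10,-1]
    - [0,0,0,3,14,35,-1]
    - [0,0,-0.1,-5,14,60,-1]
    - [0,0,-0.22,-35,4,65,-1]
    - [0,0,-0.34,-65,-10,65,-1]
    - [0,0,-0.46,-95,-20,65,-1]
    - [0,0,-0.58,-120,-30,60,-1]
    - [0,0,-0.637,-134,-34,40,-1]

```text
time: 16.45
position: [493.4, 328.8, 88.1]
ee_rot: [-0.357, 0.934, 0.001, 0.002]
wrist_force: [0.8, 0.4, -1.8]
gripper_width: 26.7
gripper_force: 59.8
```

Call:
apply_moves:
  plan:
    - [0,0,0,0,0,-15,-1]
    - [0,0,0,0,0,-30,-1]
    - [0,0,0,0,0,-45,-1]
    - [0,0,0,0,0,-60,-1]
    - [0,0,0,0,0,-70,-1]
    - [0,0,0,0,0,-75,-1]
    - [0,0,0,0,0,-75,-1]
    - [0,0,0,0,0,-75,-1]

```text
time: 17.25
position: [494.6, 327.7, 10.5]
ee_rot: [-0.359, 0.933, 0.0, 0.0]
wrist_force: [0.3, 0.3, -1.7]
gripper_width: 26.4
gripper_force: 59.7
```

Call:
apply_moves:
  plan:
    - [0,0,0,0,0,-3,-1]
    - [0,0,0,0,0,-5,-1]
    - [0,0,0,0,0,-6,-1]
    - [0,0,0,0,0,-6,-1]
    - [0,0,0,0,0,-6,-1]
    - [0,0,0,0,0,-6,-1]
    - [0,0,0,0,0,-6,-1]
    - [0,0,0,0,0,-6,-1]

```text
time: 18.05
position: [494.3, 327.6, 4.4]
ee_rot: [-0.359, 0.933, 0.0, 0.0]
wrist_force: [-0.4, -0.5, -2.3]
gripper_width: 26.6
gripper_force: 59.8
```

Call:
apply_moves:
  plan:
    - [0,0,0,0,0,-1,-1]
    - [0,0,0,0,0,-1,-1]
    - [0,0,0,0,0,-1,0]
    - [0,0,0,0,0,-1,0]
    - [0,0,0,0,0,-1,0]
    - [0,0,0,0,0,-1,0]
    - [0,0,0,0,0,-1,0]
    - [0,0,0,0,0,-1,0]

```text
time: 18.85
position: [494.2, 327.6, 3.2]
ee_rot: [-0.359, 0.933, 0.0, -0.0]
wrist_force: [0.3, 0.3, -0.3]
gripper_width: 42.6
gripper_force: 0.0
```

Call:
apply_moves:
  plan:
    - [0,0,0,0,0,5,0]
    - [0,0,0,0,0,15,0]
    - [0,0,0,0,0,35,0]
    - [0,0,0,0,0,65,0]
    - [0,0,0,0,0,100,0]
    - [0,0,0,-10,40,140,0]
    - [0,0,0,-30,80,180,0]
    - [0,0,0,-60,120,200,0]

```text
time: 19.65
position: [446.0, 433.4, 198.3]
ee_rot: [-0.357, 0.934, 0.001, 0.002]
wrist_force: [0.3, -0.2, -0.6]
gripper_width: 42.6
gripper_force: 0.0
```

Call:
apply_moves:
  plan:
    - [0,0,0,-30,30,0,0]
    - [0,0,0,-60,60,0,0]
    - [0,0,0,-90,90,0,0]
    - [0,0,0,-120,120,0,0]
    - [0,0,0,-120,120,0,0]
    - [0,0,0,-120,120,0,0]
    - [0,0,0,-120,120,0,0]
    - [0,0,0,-120,120,0,0]

```text
time: 20.45
position: [326.1, 551.5, 194.6]
ee_rot: [-0.358, 0.934, -0.0, 0.0]
wrist_force: [0.3, -0.3, 0.5]
gripper_width: 42.7
gripper_force: 0.0
```

```bash
python3 - <<'E'
from h import *
s=ctrl.sense();print(s["time"],s["position"],s["wrist_force"],s["gripper_width"])
C={n:eyes.camera(n) for n in("side","top")}
for q,z in dict(hook_grip=9,hook_crook=9,eye=50,elbow_white=0,oil_bottle=0).items():
    for n in C:
        for k in tip_of(q,n)[:1]: print(q,n,np.round(k["xy"],1),round(k["p"],2),atz(C[n],k["xy"],z).round(1))
f=lambda i:cv2.resize(i,(400,400),interpolation=2)
cv2.imwrite("pics/p7.png",np.hstack([f(C["side"]["frame"][150:300,200:350]),f(C["top"]["frame"][90:250,170:330])])[:,:,::-1])
E
```

```text
20.45 [326.13672143 551.46974572 194.55107683] [ 0.2561828  -0.27675226  0.53509792] 42.72138961486693
hook_grip side [297.3 220.5] 0.74 [492.  319.8   9. ]
hook_grip top [211.8 175. ] 0.72 [497.8 318.1   9. ]
hook_crook side [264.3 199. ] 0.95 [407.1 252.2   9. ]
hook_crook top [239.1 216.6] 0.83 [403.7 254.3   9. ]
eye top [247.8 146.7] 0.83 [555.5 235.9  50. ]
elbow_white side [242.8 197.8] 0.93 [383.6 196.9   0. ]
elbow_white top [264.7 223.8] 0.57 [388.5 196.1   0. ]
oil_bottle side [221.9 204.8] 0.58 [391.2 136.6   0. ]
oil_bottle top [293.5 217.3] 0.8 [404.1 130.4   0. ]
```

View pics/p7.png

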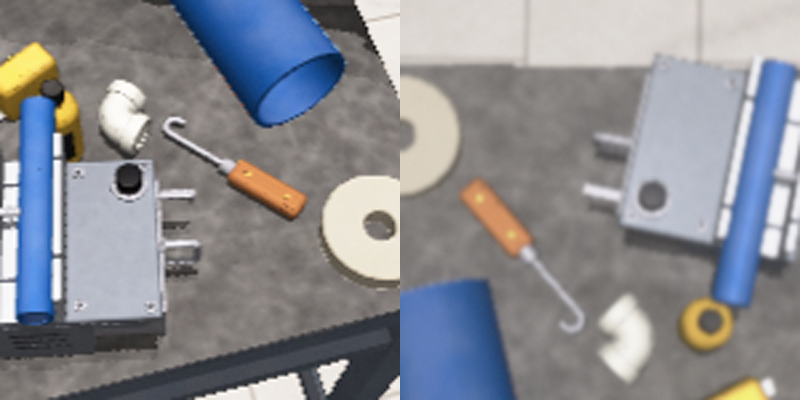

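The hook lies flat at about (497,320) mm, and the loop at (555,236) mm is fully out. The bottle and elbow have not moved, so I'll hand in.

```bash
python3 -c "
from station import ctrl
print(ctrl.close_job())"
```

```text
the job is handed in; nothing more can be done
None
```

The job is handed in, with no verdict returned: the catch was pressed, the tray was drawn out to its stop with the hook only, the hook was unhooked and laid flat clear of it, and the bottle and elbow stayed in place.

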